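Sweep the bottle caps into the tray

TASK

Clear the used bottle caps off the bench: with the closed fingertips, gently sweep all three blue caps along the surface into the white tray through its open side, until each is fully inside. Do not pinch or lift any cap, and leave the brown vial that stands among them, the two markers and the tape where they are.

Things in the scene. Friction and masses are not known exactly. Their poses are not given: they have to be found in the camera images.
- cap1: one blue ribbed bottle screw cap: a solid disc 34 mm in diameter and 20 mm tall, about 20 g (14 to 28 g), loose on the bench, closed end up; origin at the centre of its underside, z up. The three blue caps are alike and keep at least 50 mm between centres at the start
- cap2: another blue ribbed bottle screw cap: a solid disc 34 mm in diameter and 20 mm tall, about 20 g (14 to 28 g), loose on the bench, closed end up; origin at the centre of its underside, z up. The three blue caps are alike and keep at least 50 mm between centres at the start
- cap3: the third blue ribbed bottle screw cap: a solid disc 34 mm in diameter and 20 mm tall, about 20 g (14 to 28 g), loose on the bench, closed end up; origin at the centre of its underside, z up. The three blue caps are alike and keep at least 50 mm between centres at the start
- tray: white tray, yellow floor, fixed: inside 240 mm along its x by 130 mm along its y; walls 35 mm high, 6 mm thick at -y and both x ends, no wall or lip on the +y side. Floor level with the bench (a 0.6 mm sheet, things slide on freely). Origin mid-floor: open edge at y = +65 mm, back wall's inner face at y = -65 mm; z up. The open side faces world +y, towards the caps, give or take 0.35 rad
- vial: small brown glass sample vial with a white lid, standing among the caps, 32 mm in diameter, 55 mm tall, 50 g, loose; at least 50 mm between its centre and any cap's centre; origin at the centre of its underside. It must stay where it stands
- red_marker: white marker pen with a red cap, lying, 137 mm long and 16 mm thick, along its x; origin under its middle. Leave alone
- green_marker: white marker pen with a green cap, lying, 137 mm long and 16 mm thick, along its x; origin under its middle. Leave alone
- tape: orange roll of tape lying flat, 60 mm in diameter, 20 mm high; origin at the centre of its underside. Leave alone

How it is judged:
At the end, for the whole second after the job is handed in: All three blue caps rest on the tray's floor between its walls, none sticking out past the open edge by more than 5 mm; the vial stands within 15 mm and the markers and tape lie within 20 mm of where they began (x of cap1 in the frame of tray between -0.112 and 0.112 m and y of cap1 in the frame of tray between -0.07 and 0.053 m and height (world z) of each of cap1, cap2, cap3 below 0.025 m and linear speed of each of cap1, cap2, cap3 below 0.02 m/s and x of cap2 in the frame of tray between -0.112 and 0.112 m and y of cap2 in the frame of tray between -0.07 and 0.053 m and x of cap3 in the frame of tray between -0.112 and 0.112 m and y of cap3 in the frame of tray between -0.07 and 0.053 m and not (distance of vial from where it was at the start of the episode above 0.015 m) and not (angle between vial's own z axis and vertical above 0.3 rad) and not (distance of red_marker from where it was at the start of the episode above 0.02 m) and not (distance of green_marker from where it was at the start of the episode above 0.02 m) and not (distance of tape from where it was at the start of the episode above 0.02 m)); the robot touches nothing.
It fails at once if a cap was lifted (its origin more than 30 mm above the bench) (height (world z) of any of cap1, cap2, cap3 above 0.03 m).
It fails at once if a cap was pinched or pressed hard (more than 15 N from the fingers) (contact force between the fingers and cap1 above 15 N or contact force between the fingers and cap2 above 15 N or contact force between the fingers and cap3 above 15 N).
It fails at once if the vial was shifted by more than 15 mm or tipped (distance of vial from where it was at the start of the episode above 0.015 m or angle between vial's own z axis and vertical above 0.3 rad).
It fails at once if a marker or the tape was moved by more than 20 mm (distance of any of red_marker, green_marker, tape from where it was at the start of the episode above 0.02 m).
It also fails if it takes over 67 s, if anything falls off the work surface, if the arm or the gripper's body presses on something with over 40 N, if the wrist force passes 120 N, or if a joint passes its speed limit or range.

ROBOT

A 7-joint arm with a two-finger parallel gripper is mounted at the origin on the work surface. World frame = base frame: x ahead of the robot, y to its left, z up, the work surface at z = 0. Lengths are in m, angles in rad, forces in N, time in s.
With the tool pointing down it reaches from about 0.4 to 0.85 m from the base axis. Payload 10.4 kg.
Tool frame: the origin (TCP) lies at the very end of the fingers, on their centre line; the grasp point (between the pads) lies 19 mm behind it; z points along the fingers, y is the line along which they close (so a half turn about z gives the same grasp; the last joint's range is limited). The gripper opens to 87 mm and grips with 3 to 60 N. Pads are 19 mm wide; open, the fingers measure 117 mm over their backs; the gripper's body (75 mm by 190 mm) begins 51 mm behind the grasp point.
Start: joints at [-1.28, 0.332, -0.065, 1.46, 0.022, 1.35, -0.088], TCP at [0.193, 0.595, 0.223] pointing down, gripper open.
Joint ranges: [-2.6, 2.6], [-0.5, 2.12], [-1.47, 1.34], [0.16, 2.42], [-1.27, 4.41], [0.06, 2.06], [-2.6, 2.6]. Speed limits (rad/s): [2.22, 2.22, 2.79, 2.79, 3.14, 3.14, 3.14].

INTERFACE

Orientations are given as a unit quaternion [x, y, z, w].
In Python, from bench import status, camera, order gives the robot as it stands.
- The arm moves only by the tool jog_arm, never from a script. Its argument "plan" is a list of rows, each a list of 7 numbers: the turn, a rotation vector about the tool's x, y, z in rad, then the shift along the tool's x, y, z in mm, then the opening, from -1 (shut) to 1 (fully open). A call has 1 to 12 rows; each row is the pose to reach, as a shift and turn from the pose commanded when the call began, along the tool's axes at that moment; what a row does not reach only later rows make up. A row lasts 1/10 s, in which the tool goes at most 50 mm and 8.59 degrees, less where a joint would pass 70% of its speed; a pose out of reach is approached as far as the arm can. A call with a gripper value outside its range is refused whole. The fingers move at their own pace and stop on an object; "squeeze" is the grip in N (left out, the last holds). Time passes only in rows, so rows that repeat a pose let the fingers close. It gives the time, the measured TCP pose, the force, the opening and the grip force at its end, in the units of the state.
- status.read_state(): the state, without advancing time (a new reading comes with each control period).
- camera(name): name is "scene" or "top" or "wrist"; returns a dict with "image" (384x512x3 uint8, red, green, blue), "z_map" (384x512 float32, m along the optical axis (not along the pixel's ray), 0 where there is no reading), "fx", "fy", "cx", "cy" (pixels), "k1" (the pictures are not rectified: a ray, as slopes to the right and down, at radius r is drawn at 1 + k1 r^2 times it, then the intrinsics apply), "world_from_camera" (4x4, takes a point from camera to world coordinates); the wrist camera has in their place "mount" (4x4, takes a point from camera to tool coordinates, whose origin is the TCP and whose axes are the flange's). Camera axes: x right, y down, z forward; pixel columns grow to the right and rows downward; lengths in m; the calibration is good to about 2 mm. A picture is of the moment at which its call begins: read the wrist's pose just before it.
- order.close_job(): hands the job in; it is judged then, once.
The state is a dict: "time": time; "joint_positions": joint angles; "joint_vel": joint speeds; "joint_torque": joint torques, N m; "ee_pos": TCP position; "eef_rot": TCP orientation; "ft_force": force on the tool from outside, world axes, zero at the start; "torque": the same for the moment, N m; "width": finger opening in m; "grip_force": force on a finger pad.
Only numpy, scipy, OpenCV 4.12 (cv2) and the standard library are available. Lean on these libraries where they do the work, as an engineer would, in place of code of your own. Each camera call takes 0.05 s, during which the arm holds its last target. There are 200 camera calls.

## Working session

There is one attempt and no reset: what is moved stays moved. The work goes in short steps, Python scripts to look and compute and a tool call to move; the robot and the scene stay as the last step left them, time stands still between calls to the robot, and variables do not carry over. Pictures are saved under pics/ and viewed, at most 10 in all, crops included, and the job is handed in when it is done.

Besides the shell and the picture viewer there is one more tool, called by a JSON object that holds its "name" and its "arguments". jog_arm: Moves the arm, as the interface text tells. Its arguments: {"type":"object","properties":{"plan":{"type":"array"},"squeeze":{"type":"number"}},"required":["plan"]}

```bash
ls; mkdir -p pics; cat > h.py <<'E'
import numpy as np,cv2
from bench import status,camera,order
def world(c,mask=None):
    h,w=c["z_map"].shape
    u,v=np.meshgrid(np.arange(w),np.arange(h))
    K=np.array([[c["fx"],0,c["cx"]],[0,c["fy"],c["cy"]],[0,0,1.]])
    p=cv2.undistortPoints(np.stack([u,v],-1).reshape(-1,1,2).astype(np.float64),K,np.array([c["k1"],0,0,0.])).reshape(h,w,2)
    z=c["z_map"].astype(float)
    P=np.stack([p[...,0]*z,p[...,1]*z,z,np.ones_like(z)],-1)
    return (P@np.array(c["world_from_camera"]).T)[...,:3]
E
python3 - <<'E'
from h import *
c=camera("top"); cv2.imwrite("pics/top0.png",c["image"][...,::-1])
s=status.read_state();print({k:np.round(s[k],3).tolist() for k in("time","ee_pos","eef_rot","width","ft_force")})
W=world(c); np.save("W0.npy",W); np.save("I0.npy",c["image"])
hsv=cv2.cvtColor(c["image"],cv2.COLOR_RGB2HSV)
for n,lo,hi in(("blue",(95,100,40),(130,255,255)),("yellow",(22,90,90),(34,255,255)),("orange",(5,120,100),(20,255,255)),("green",(40,80,40),(85,255,255)),("red",(0,150,80),(4,255,255))):
    m=cv2.inRange(hsv,lo,hi)
    k,l,st,ce=cv2.connectedComponentsWithStats(m)
    for i in range(1,k):
        if st[i,4]>40:
            q=W[l==i]; q=q[np.isfinite(q).all(1)]
            print(n,st[i,4],ce[i].round(1),np.median(q,0).round(4),q.min(0).round(3),q.max(0).round(3))
E
```

```text
pics
{'time': 0.05, 'ee_pos': [0.193, 0.594, 0.222], 'eef_rot': [0.156, 0.988, -0.001, -0.0], 'width': 0.087, 'ft_force': [0.478, -0.248, 0.411]}
blue 83 [338.3  77.9] [ 0.8017 -0.0959  0.0593] [ 0.386 -0.147  0.031] [0.844 0.079 1.104]
blue 153 [217.4 161.6] [0.6001 0.1928 0.0195] [0.585 0.176 0.009] [0.618 0.208 0.024]
blue 152 [248.7 194.8] [0.5196 0.1136 0.0199] [0.386 0.079 0.   ] [0.539 0.131 1.104]
blue 156 [213.6 221.3] [0.4552 0.197  0.0196] [0.439 0.182 0.002] [0.47  0.214 0.025]
yellow 4685 [413.1 185.8] [ 0.5493 -0.2926  0.0006] [ 0.386 -0.363 -0.007] [0.672 0.079 1.104]
orange 1500 [84.2 71.1] [0.8217 0.5313 0.0577] [0.386 0.079 0.051] [0.875 0.646 1.104]
orange 222 [155.1 161.9] [0.5987 0.3468 0.0197] [0.386 0.079 0.011] [0.627 0.375 1.104]
green 131 [146.2 229.1] [0.4332 0.3619 0.0153] [ 0.409  0.349 -0.003] [0.459 0.375 0.022]
red 92 [235.7  45.7] [0.8428 0.1451 0.1493] [0.386 0.079 0.144] [0.856 0.159 1.104]
red 83 [118.8 206.3] [0.4879 0.4332 0.0156] [0.386 0.079 0.012] [0.51  0.442 1.104]
```

View pics/top0.png

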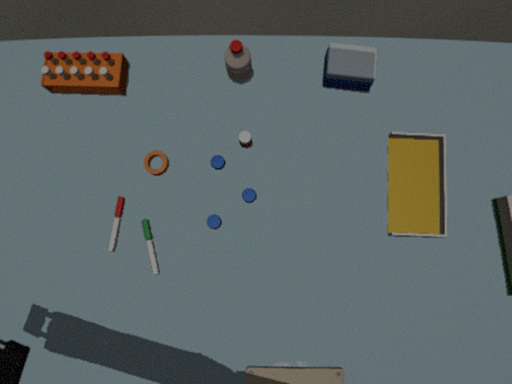

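The top view shows three blue caps at (217,162), (249,195) and (214,221). The vial's lid is at (245,138), the tray spans columns 388–446 and its open side faces the caps. The tape and markers are well to the left. Next I'll refine the poses.

```bash
cat >> h.py <<'E'
def scene(show=True):
    c=camera("top");W=world(c);hsv=cv2.cvtColor(c["image"],cv2.COLOR_RGB2HSV)
    out=[]
    m=cv2.inRange(hsv,(95,100,40),(130,255,255))
    top=((m>0)&(W[...,2]>.012)&(W[...,2]<.03)).astype(np.uint8)
    k,l,st,ce=cv2.connectedComponentsWithStats(top)
    for i in range(1,k):
        if st[i,4]>30:
            q=W[l==i][:,:2];(x,y),r=cv2.minEnclosingCircle(q.astype(np.float32))
            if -.45<y<.3: out.append((round(x,4),round(y,4),round(r,4),np.mean(q,0).round(4).tolist()))
    return c,W,hsv,out
E
python3 - <<'E'
from h import *
c,W,hsv,o=scene()
for a in o: print(a)
g=lambda x0,x1,y0,y1,z0,z1:(W[...,0]>x0)&(W[...,0]<x1)&(W[...,1]>y0)&(W[...,1]<y1)&(W[...,2]>z0)&(W[...,2]<z1)
v=W[g(.55,.75,.03,.2,.045,.07)];print("vial",len(v),v.mean(0).round(4),cv2.minEnclosingCircle(v[:,:2].astype(np.float32)))
y=(cv2.inRange(hsv,(22,90,60),(34,255,255))>0)&g(.38,.72,-.45,-.15,-.01,.008)
q=W[y][:,:2].astype(np.float32);print("floor",cv2.minAreaRect(q))
w=W[g(.38,.72,-.45,-.15,.028,.045)][:,:2].astype(np.float32);print("walls",cv2.minAreaRect(w),cv2.boxPoints(cv2.minAreaRect(w)).round(4).tolist())
E
```

```text
(0.6016, 0.1927, 0.0173, [0.6009, 0.1924])
(0.5203, 0.1142, 0.0171, [0.52, 0.1142])
(0.4551, 0.198, 0.0168, [0.4547, 0.1977])
vial 128 [0.6548 0.1256 0.0541] ((0.6556799411773682, 0.1258825957775116), 0.014881690964102745)
floor ((0.553109347820282, -0.294293612241745), (0.13265125453472137, 0.23830345273017883), 88.49832916259766)
walls ((0.5518860816955566, -0.2965365946292877), (0.13620543479919434, 0.25275498628616333), 88.1854248046875) [[0.42340001463890076, -0.36059999465942383], [0.6759999990463257, -0.3686000108718872], [0.680400013923645, -0.23250000178813934], [0.427700012922287, -0.22450000047683716]]
```

{"name": "jog_arm", "arguments": {"plan": [[0,0,0.15,0,0,0,-1],[0,0,0.3,0,0,0,-1]]}}

```text
time: 0.3
ee_pos: [0.1929, 0.5943, 0.2221]
eef_rot: [0.305, 0.952, -0.0, -0.0]
ft_force: [-1.0, -0.1, 0.8]
width: 0.0778
grip_force: 0.0
```

{"name": "jog_arm", "arguments": {"plan": [[0,0,0.1,-40,-15,0,-1],[0,0,0.2,-85,-28,0,-1],[0,0,0.3,-130,-40,0,-1],[0,0,0.4,-175,-55,0,-1],[0,0,0.5,-220,-70,0,-1],[0,0,0.6,-265,-84,20,-1],[0,0,0.7,-310,-98,40,-1],[0,0,0.8,-355,-112,60,-1],[0,0,0.88,-400,-126,80,-1],[0,0,0.951,-445,-140,100,-1],[0,0,0.951,-490,-155,100,-1],[0,0,0.951,-518,-163,100,-1]]}}

```text
time: 1.5
ee_pos: [0.5234, 0.1589, 0.1216]
eef_rot: [0.706, 0.708, -0.001, 0.0]
ft_force: [-0.4, 0.5, 0.4]
width: 0.0003
grip_force: 0.0
```

{"name": "jog_arm", "arguments": {"plan": [[0,0,0,6,-3,40,-1],[0,0,0,6,-3,80,-1],[0,0,0,6,-3,105,-1],[0,0,0,6,-3,112,-1],[0,0,0,6,-3,112,-1],[0,0,0,-4,-3,112,-1],[0,0,0,-12,-3,112,-1],[0,0,0,-18,-3,112,-1],[0,0,0,-24,-3,112,-1],[0,0,0,-32,-3,112,-1],[0,0,0,-40,-3,112,-1],[0,0,0,-48,-3,112,-1]]}}

```text
time: 2.7
ee_pos: [0.5198, 0.1142, 0.0106]
eef_rot: [0.705, 0.709, 0.0, -0.0]
ft_force: [0.1, 0.2, 1.3]
width: 0.0007
grip_force: 0.1
```

```bash
cat > st.py <<'E'
from h import *
c,W,h,o=scene()
for a in o: print(a)
cv2.imwrite("pics/last.png",c["image"][...,::-1])
s=status.read_state();print(s["time"],np.round(s["ee_pos"],4),np.round(s["ft_force"],2))
E
python3 st.py
```

```text
(0.4543, 0.1994, 0.0164, [0.4547, 0.2023])
2.75 [0.5198 0.1125 0.0105] [ 0.6  -1.31  0.71]
```

```bash
python3 - <<'E'
from h import *
a=camera("scene")["image"];b=camera("wrist");print(np.round(b["mount"],3).tolist(),b["fx"],b["k1"])
cv2.imwrite("pics/two.png",cv2.resize(np.hstack([a,b["image"]])[...,::-1],(800,300)))
E
```

```text
[[-0.001, -0.96, -0.279, 0.076], [1.0, -0.001, -0.0, 0.0], [0.0, -0.279, 0.96, -0.162], [0.0, 0.0, 0.0, 1.0]] 310.09079711054443 -0.07609778838934017
```

View pics/two.png

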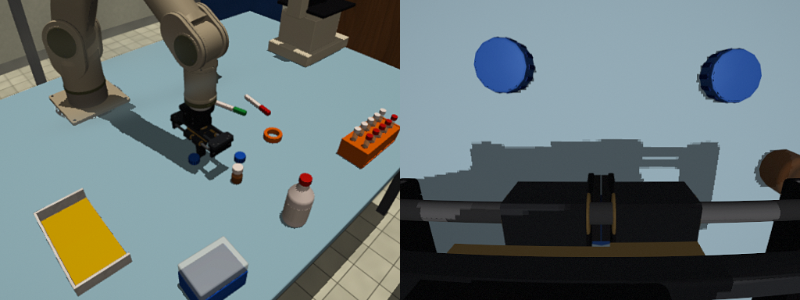

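The scene camera (left) sees the pushed cap at about (194,158), just ahead of the fingers. The wrist camera only looks behind them, so I'll track the cap with the scene camera.

```bash
cat > st.py <<'E'
from h import *
c=camera("scene");W=world(c);h=cv2.cvtColor(c["image"],cv2.COLOR_RGB2HSV)
m=((cv2.inRange(h,(95,100,40),(130,255,255))>0)&(W[...,2]>.016)&(W[...,2]<.026)&(W[...,1]<.3)&(W[...,1]>-.45)&(W[...,0]<.75)&(W[...,0]>.35)).astype(np.uint8)
k,l,st,ce=cv2.connectedComponentsWithStats(m)
for i in range(1,k):
    if st[i,4]>15:
        q=W[l==i][:,:2];(x,y),r=cv2.minEnclosingCircle(q.astype(np.float32));print(st[i,4],round(x,4),round(y,4),round(r,4))
cv2.imwrite("pics/last.png",c["image"][...,::-1])
s=status.read_state();print(s["time"],np.round(s["ee_pos"],4),np.round(s["ft_force"],2))
E
python3 st.py
```

```text
119 0.6046 0.1902 0.0173
122 0.5196 0.0836 0.0174
2.9 [0.5198 0.1148 0.0105] [ 0.61  0.16 -0.32]
```

{"name": "jog_arm", "arguments": {"plan": [[0,0,0,-8,0,0,-1],[0,0,0,-17,0,0,-1],[0,0,0,-27,0,0,-1],[0,0,0,-37,0,0,-1],[0,0,0,-47,0,0,-1],[0,0,0,-57,0,0,-1],[0,0,0,-67,0,0,-1],[0,0,0,-77,0,0,-1],[0,0,0,-87,0,0,-1],[0,0,0,-97,0,0,-1],[0,0,0,-107,0,0,-1],[0,0,0,-117,0,0,-1]]}}

```text
time: 4.1
ee_pos: [0.5205, -0.0029, 0.0105]
eef_rot: [0.705, 0.709, 0.0, -0.0]
ft_force: [0.0, 0.2, -0.4]
width: 0.0005
grip_force: 0.0
```

```bash
python3 st.py
```

```text
95 0.4573 0.1969 0.0176
121 0.605 0.1907 0.0173
135 0.5229 -0.0299 0.0175
4.15 [ 0.5204 -0.0049  0.0106] [-0.44 -2.2   0.33]
```

{"name": "jog_arm", "arguments": {"plan": [[0,0,0,-9,0,0,-1],[0,0,0,-19,1,0,-1],[0,0,0,-30,2,0,-1],[0,0,0,-41,3,0,-1],[0,0,0,-52,4,0,-1],[0,0,0,-63,5,0,-1],[0,0,0,-74,5,0,-1],[0,0,0,-85,5,0,-1],[0,0,0,-96,5,0,-1],[0,0,0,-107,5,0,-1],[0,0,0,-118,5,0,-1],[0,0,0,-129,5,0,-1]]}}

```text
time: 5.35
ee_pos: [0.5262, -0.132, 0.0105]
eef_rot: [0.705, 0.709, 0.0, -0.0]
ft_force: [0.2, 0.5, 0.3]
width: 0.0004
grip_force: 0.1
```

```bash
python3 st.py
```

```text
95 0.4564 0.1967 0.0181
116 0.6057 0.191 0.0174
168 0.5265 -0.1596 0.0183
5.4 [ 0.526  -0.1341  0.0107] [-1.43 -2.83 -0.29]
```

{"name": "jog_arm", "arguments": {"plan": [[0,0,0,-9,0,0,-1],[0,0,0,-19,0,0,-1],[0,0,0,-30,0,0,-1],[0,0,0,-41,0,0,-1],[0,0,0,-52,0,0,-1],[0,0,0,-63,0,0,-1],[0,0,0,-74,0,0,-1],[0,0,0,-85,0,0,-1],[0,0,0,-96,0,0,-1],[0,0,0,-107,0,0,-1],[0,0,0,-118,0,0,-1],[0,0,0,-130,0,0,-1]]}}

```text
time: 6.6
ee_pos: [0.527, -0.2618, 0.0105]
eef_rot: [0.705, 0.709, 0.0, -0.0]
ft_force: [-0.6, 0.5, -0.2]
width: 0.0003
grip_force: 0.1
```

```bash
python3 st.py
```

```text
95 0.4581 0.1965 0.0171
118 0.606 0.1901 0.0174
104 0.5291 -0.292 0.0157
6.65 [ 0.5266 -0.2644  0.0107] [-1.79 -2.38  0.41]
```

{"name": "jog_arm", "arguments": {"plan": [[0,0,0,12,0,0,-1],[0,0,0,20,0,-30,-1],[0,0,0,40,0,-70,-1],[0,0,0,80,10,-95,-1],[0,0,0,128,20,-95,-1],[0,0,0,176,30,-95,-1],[0,0,0,224,40,-95,-1],[0,0,0,272,50,-95,-1],[0,0,0,320,60,-95,-1],[0,0,0,368,70,-95,-1],[0,0,0,416,75,-95,-1],[0,0,0,460,75,-95,-1]]}}

```text
time: 7.85
ee_pos: [0.5985, 0.2033, 0.1054]
eef_rot: [0.704, 0.71, 0.0, -0.0]
ft_force: [-0.3, -0.0, 0.2]
width: 0.0005
grip_force: 0.0
```

{"name": "jog_arm", "arguments": {"plan": [[0,0,0,30,0,0,-1],[0,0,0,46,0,20,-1],[0,0,0,46,0,20,-1],[0,0,0,46,0,20,-1]]}}

```text
time: 8.25
ee_pos: [0.5982, 0.2452, 0.0853]
eef_rot: [0.705, 0.709, -0.001, -0.0]
ft_force: [0.7, -0.5, -0.3]
width: 0.0005
grip_force: 0.0
```

```bash
python3 st.py; python3 - <<'E'
from h import *
print(scene()[3])
E
```

```text
93 0.4598 0.1941 0.0168
123 0.6051 0.1902 0.0177
190 0.5292 -0.2924 0.0169
8.3 [0.599  0.2443 0.086 ] [ 0.42 -0.02  0.55]
[(0.602, 0.1928, 0.0172, [0.6016, 0.1928]), (0.5233, -0.2893, 0.0169, [0.5245, -0.289])]
```

{"name": "jog_arm", "arguments": {"plan": [[0,0,0,0,5,40,-1],[0,0,0,0,5,68,-1],[0,0,0,0,5,75,-1],[0,0,0,-5,5,75,-1],[0,0,0,-13,5,75,-1],[0,0,0,-19,5,75,-1],[0,0,0,-25,5,75,-1],[0,0,0,-32,5,75,-1],[0,0,0,-40,5,75,-1],[0,0,0,-50,5,75,-1],[0,0,0,-60,5,75,-1],[0,0,0,-70,5,75,-1]]}}

```text
time: 9.55
ee_pos: [0.6044, 0.1743, 0.0105]
eef_rot: [0.705, 0.709, -0.0, 0.0]
ft_force: [-0.3, 1.0, -0.7]
width: 0.0003
grip_force: 0.1
```

```bash
python3 st.py
```

```text
47 0.4583 0.1932 0.016
128 0.6053 0.1477 0.0193
189 0.5286 -0.2928 0.017
9.6 [0.6046 0.1719 0.0105] [ 0.69 -2.55  0.39]
```

{"name": "jog_arm", "arguments": {"plan": [[0,0,0,-9,0,0,-1],[0,0,0,-19,0,0,-1],[0,0,0,-29,0,0,-1],[0,0,0,-39,0,0,-1],[0,0,0,-49,0,0,-1],[0,0,0,-59,0,0,-1],[0,0,0,-69,0,0,-1],[0,0,0,-79,0,0,-1],[0,0,0,-89,0,0,-1],[0,0,0,-99,0,0,-1],[0,0,0,-109,0,0,-1],[0,0,0,-119,0,0,-1]]}}

```text
time: 10.8
ee_pos: [0.6051, 0.0556, 0.0105]
eef_rot: [0.705, 0.709, 0.0, -0.0]
ft_force: [-0.0, -0.7, -0.2]
width: 0.0004
grip_force: 0.1
```

```bash
python3 st.py
```

```text
153 0.6063 0.0269 0.0174
190 0.5297 -0.2921 0.0171
10.85 [0.6052 0.0533 0.0106] [ 0.1  -2.86  0.51]
```

{"name": "jog_arm", "arguments": {"plan": [[0,0,0,-9,0,0,-1],[0,0,0,-19,1,0,-1],[0,0,0,-30,2,0,-1],[0,0,0,-41,2,0,-1],[0,0,0,-52,2,0,-1],[0,0,0,-63,2,0,-1],[0,0,0,-74,2,0,-1],[0,0,0,-85,2,0,-1],[0,0,0,-96,2,0,-1],[0,0,0,-107,2,0,-1],[0,0,0,-118,2,0,-1],[0,0,0,-130,2,0,-1]]}}

```text
time: 12.05
ee_pos: [0.6079, -0.0743, 0.0105]
eef_rot: [0.705, 0.709, 0.0, -0.0]
ft_force: [0.5, -0.7, 0.5]
width: 0.0009
grip_force: 0.1
```

```bash
python3 st.py
```

```text
95 0.4599 0.1962 0.0188
187 0.6094 -0.1007 0.0179
189 0.5293 -0.2923 0.0167
12.1 [ 0.6077 -0.0772  0.0106] [-0.92 -2.47  0.14]
```

{"name": "jog_arm", "arguments": {"plan": [[0,0,0,-9,0,0,-1],[0,0,0,-19,0,0,-1],[0,0,0,-30,0,0,-1],[0,0,0,-41,0,0,-1],[0,0,0,-52,0,0,-1],[0,0,0,-63,0,0,-1],[0,0,0,-74,0,0,-1],[0,0,0,-85,0,0,-1],[0,0,0,-96,0,0,-1],[0,0,0,-107,0,0,-1],[0,0,0,-118,0,0,-1],[0,0,0,-129,0,0,-1]]}}

```text
time: 13.3
ee_pos: [0.6086, -0.2035, 0.0105]
eef_rot: [0.705, 0.709, 0.0, -0.0]
ft_force: [0.4, 0.6, 0.1]
width: 0.0001
grip_force: 0.1
```

```bash
python3 st.py
```

```text
91 0.4574 0.1968 0.0179
190 0.5285 -0.2931 0.0171
186 0.6107 -0.232 0.0167
13.35 [ 0.6082 -0.206   0.0106] [-0.81 -2.42 -0.2 ]
```

{"name": "jog_arm", "arguments": {"plan": [[0,0,0,-9,0,0,-1],[0,0,0,-19,0,0,-1],[0,0,0,-30,0,0,-1],[0,0,0,-41,0,0,-1],[0,0,0,-52,0,0,-1],[0,0,0,-60,0,0,-1],[0,0,0,-50,0,0,-1],[0,0,0,-40,0,-30,-1],[0,0,0,-15,0,-70,-1],[0,0,0,25,-20,-85,-1],[0,0,0,70,-40,-85,-1],[0,0,0,115,-60,-85,-1]]}}

```text
time: 14.55
ee_pos: [0.5474, -0.0854, 0.0961]
eef_rot: [0.705, 0.71, 0.001, 0.0]
ft_force: [0.3, -0.1, -0.2]
width: 0.0003
grip_force: 0.0
```

```bash
python3 st.py; python3 - <<'E'
from h import *
print(scene()[3])
E
```

```text
94 0.4577 0.1963 0.0175
192 0.5287 -0.2939 0.0171
224 0.6101 -0.2936 0.0167
14.6 [ 0.5447 -0.0767  0.095 ] [ 2.68  5.2  -1.97]
[(0.6058, -0.2922, 0.0159, [0.6055, -0.2945]), (0.5234, -0.2896, 0.0167, [0.5245, -0.2888]), (0.4543, 0.1984, 0.017, [0.4545, 0.1978])]
```

{"name": "jog_arm", "arguments": {"plan": [[0,0,0,45,-10,0,-1],[0,0,0,90,-25,0,-1],[0,0,0,135,-40,0,-1],[0,0,0,180,-55,0,-1],[0,0,0,225,-70,0,-1],[0,0,0,270,-80,0,-1],[0,0,0,310,-88,0,-1],[0,0,0,341,-92,0,-1],[0,0,0,341,-92,0,-1],[0,0,0,341,-92,0,-1]]}}

```text
time: 15.65
ee_pos: [0.4535, 0.253, 0.0954]
eef_rot: [0.704, 0.71, -0.0, -0.0]
ft_force: [0.4, -0.8, 0.2]
width: 0.0005
grip_force: 0.0
```

```bash
python3 st.py
```

```text
97 0.4583 0.1961 0.018
191 0.5285 -0.2924 0.017
230 0.6111 -0.2938 0.0174
15.7 [0.4539 0.2519 0.0955] [ 0.65 -0.82  0.69]
```

{"name": "jog_arm", "arguments": {"plan": [[0,0,0,0,2,45,-1],[0,0,0,0,2,76,-1],[0,0,0,0,2,85,-1],[0,0,0,-8,2,85,-1],[0,0,0,-17,2,85,-1],[0,0,0,-24,2,85,-1],[0,0,0,-30,2,85,-1],[0,0,0,-37,2,85,-1],[0,0,0,-46,2,85,-1],[0,0,0,-56,2,85,-1],[0,0,0,-66,3,85,-1],[0,0,0,-76,3,85,-1]]}}

```text
time: 16.9
ee_pos: [0.4575, 0.1756, 0.0105]
eef_rot: [0.705, 0.709, 0.0, 0.0]
ft_force: [0.5, 0.5, -0.4]
width: 0.0006
grip_force: 0.1
```

```bash
python3 st.py
```

```text
101 0.4557 0.1482 0.0191
186 0.5288 -0.2932 0.0164
228 0.6108 -0.2935 0.0169
16.95 [0.4575 0.1736 0.0104] [-0.01 -2.22 -0.17]
```

Cap 3 is centred, so I'll push on with a slight slant to +x.

{"name": "jog_arm", "arguments": {"plan": [[0,0,0,-9,0,0,-1],[0,0,0,-19,1,0,-1],[0,0,0,-29,1,0,-1],[0,0,0,-39,2,0,-1],[0,0,0,-49,2,0,-1],[0,0,0,-59,2,0,-1],[0,0,0,-69,3,0,-1],[0,0,0,-79,3,0,-1],[0,0,0,-89,3,0,-1],[0,0,0,-99,4,0,-1],[0,0,0,-109,4,0,-1],[0,0,0,-119,4,0,-1]]}}

```text
time: 18.15
ee_pos: [0.4622, 0.0567, 0.0105]
eef_rot: [0.705, 0.709, 0.0, 0.0]
ft_force: [-0.1, -0.1, -0.9]
width: 0.0005
grip_force: 0.1
```

```bash
python3 st.py
```

```text
120 0.4625 0.0287 0.0186
191 0.5294 -0.2919 0.0172
226 0.6102 -0.2933 0.017
18.2 [0.4621 0.055  0.0105] [ 1.6  -2.31  0.75]
```

{"name": "jog_arm", "arguments": {"plan": [[0,0,0,-9,0,0,-1],[0,0,0,-19,1,0,-1],[0,0,0,-30,1,0,-1],[0,0,0,-41,2,0,-1],[0,0,0,-52,2,0,-1],[0,0,0,-63,3,0,-1],[0,0,0,-74,3,0,-1],[0,0,0,-85,4,0,-1],[0,0,0,-96,4,0,-1],[0,0,0,-107,5,0,-1],[0,0,0,-118,5,0,-1],[0,0,0,-129,5,0,-1]]}}

```text
time: 19.4
ee_pos: [0.4679, -0.0723, 0.0105]
eef_rot: [0.705, 0.709, 0.0, -0.0]
ft_force: [-0.3, 0.3, -0.3]
width: 0.0004
grip_force: 0.1
```

```bash
python3 st.py
```

```text
153 0.4692 -0.0988 0.0185
189 0.5289 -0.2935 0.0173
225 0.61 -0.2935 0.0167
19.45 [ 0.4678 -0.0742  0.0106] [-0.4  -2.2   0.32]
```

{"name": "jog_arm", "arguments": {"plan": [[0,0,0,-9,0,0,-1],[0,0,0,-19,0,0,-1],[0,0,0,-30,0,0,-1],[0,0,0,-41,0,0,-1],[0,0,0,-52,0,0,-1],[0,0,0,-63,0,0,-1],[0,0,0,-74,0,0,-1],[0,0,0,-85,0,0,-1],[0,0,0,-96,0,0,-1],[0,0,0,-107,0,0,-1],[0,0,0,-118,0,0,-1],[0,0,0,-129,0,0,-1]]}}

```text
time: 20.65
ee_pos: [0.4686, -0.2013, 0.0105]
eef_rot: [0.705, 0.709, 0.0, -0.0]
ft_force: [-0.6, 0.1, 0.6]
width: 0.0004
grip_force: 0.1
```

```bash
python3 st.py
```

```text
118 0.4699 -0.2303 0.017
193 0.5285 -0.2935 0.0175
226 0.6106 -0.2929 0.0171
20.7 [ 0.4685 -0.2033  0.0107] [-0.28 -1.78  0.66]
```

{"name": "jog_arm", "arguments": {"plan": [[0,0,0,-9,0,0,-1],[0,0,0,-19,0,0,-1],[0,0,0,-30,0,0,-1],[0,0,0,-41,0,0,-1],[0,0,0,-52,0,0,-1],[0,0,0,-60,0,0,-1],[0,0,0,-50,0,0,-1],[0,0,0,-40,0,-30,-1],[0,0,0,-15,0,-70,-1],[0,0,0,30,0,-110,-1],[0,0,0,75,0,-140,-1],[0,0,0,115,0,-150,-1]]}}

```text
time: 21.9
ee_pos: [0.4685, -0.0885, 0.1614]
eef_rot: [0.705, 0.709, 0.001, 0.001]
ft_force: [0.7, 0.6, -0.8]
width: 0.0004
grip_force: 0.0
```

{"name": "jog_arm", "arguments": {"plan": [[0,0,0,20,0,0,-1],[0,0,0,20,0,0,-1],[0,0,0,20,0,0,-1]]}}

```text
time: 22.2
ee_pos: [0.4676, -0.0695, 0.1589]
eef_rot: [0.704, 0.71, -0.0, -0.0]
ft_force: [0.6, -0.5, -0.6]
width: 0.0004
grip_force: 0.0
```

```bash
python3 st.py; python3 - <<'E'
from h import *
c,W,_,o=scene();print(o)
g=lambda x0,x1,y0,y1,z0,z1:(W[...,0]>x0)&(W[...,0]<x1)&(W[...,1]>y0)&(W[...,1]<y1)&(W[...,2]>z0)&(W[...,2]<z1)
v=W[g(.6,.75,.06,.2,.045,.07)];print("vial",len(v),v.mean(0).round(4))
R=np.array([[np.cos(-.03),-np.sin(-.03)],[np.sin(-.03),np.cos(-.03)]])
for a in o: print((R.T@(np.array(a[:2])-[.552,-.294])).round(3))
cv2.imwrite("pics/fin.png",c["image"][...,::-1])
E
```

```text
169 0.4712 -0.2909 0.0173
187 0.5284 -0.2925 0.0171
229 0.6105 -0.2938 0.017
22.25 [ 0.4676 -0.0704  0.1587] [ 0.55 -0.32 -0.05]
[]
vial 126 [0.655  0.1256 0.0541]
```

View pics/fin.png

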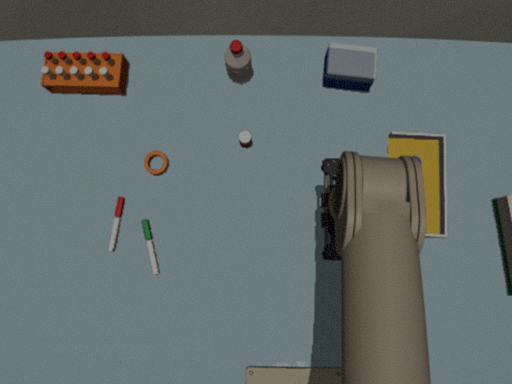

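The top view is blocked by the arm over the tray. It does show the vial (245,138), tape (155,162) and markers where they started. The scene camera puts all three caps at y ≈ -0.292, about mid-tray, with x from 0.471 to 0.611 and well inside the walls. The arm is clear, so I'm handing in.

```bash
python3 -c "
from bench import order
print(order.close_job())"
```

```text
the job is handed in; nothing more can be done
None
```

I swept all three blue caps fully inside the tray, at about mid-depth, left the vial, markers and tape where they were, and handed the job in at about 22 s; no verdict came back.

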